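Put the dried tea things back in their own trays

TASK

The washing-up is dry: put each of the four things back upright in its own little tray, the one of its colour and outline (steel cup in the round steel tray, blue tea bowl in the round blue tray, green tea tin in the square green tray, dark wooden salt box in the oblong dark wooden tray). Stand each one flat on the tray's floor inside the rim, tin and salt box parallel to their trays' sides, set down rather than dropped, and let go of it. Leave the sauce bottle standing where it is.

Things in the scene. Friction and masses are not known exactly. Their poses are not given: they have to be found in the camera images.
- steel_cup_mid (a point): Slim open cup of bare stainless steel, 54 mm across the rim, nearly straight sides (48 mm across at the foot), 85 mm tall, wall 3 mm, about 0.12 kg. Loose, upright on the worktop; this point is its centre, half-way up, z up.
- tea_bowl_mid (a point): Small handleless tea bowl of blue-glazed stoneware, open, 64 mm across the rim and 60 mm tall, wall 5 mm; the sides are nearly upright (62 to 64 mm across) from 24 mm up to the rim and taper below that to a 40 mm foot; about 0.17 kg. Loose, upright on the worktop; this point is its centre, half-way up, z up.
- tea_tin_mid (a point): Closed square tea tin painted green with a thin brass band, 56 x 56 mm and 70 mm tall, about 0.18 kg; x and y run along its sides. Loose, upright on the worktop; this point is its centre, half-way up, z up.
- salt_box_mid (a point): Closed oblong salt box of dark wood, 90 mm long (along x), 44 mm wide (along y), 60 mm tall, about 0.20 kg. Loose, upright on the worktop; this point is its centre, half-way up, z up.
- steel_tray: Round bare-steel tray for the cup, inside 74 mm across, outside 84 mm. A fixed shallow tray on the worktop: floor 4 mm above the worktop, rim 5 mm wide and 10 mm above the worktop. Origin at the centre of its underside, z up.
- blue_tray: Round blue-glazed tray for the tea bowl, inside 84 mm across, outside 94 mm. A fixed shallow tray on the worktop: floor 4 mm above the worktop, rim 5 mm wide and 10 mm above the worktop. Origin at the centre of its underside, z up.
- green_tray: Square green tray for the tea tin, inside 76 x 76 mm, outside 86 x 86 mm, x and y along its sides. A fixed shallow tray on the worktop: floor 4 mm above the worktop, rim 5 mm wide and 10 mm above the worktop. Origin at the centre of its underside, z up.
- wood_tray: Oblong dark-wood tray for the salt box, inside 110 mm (along x) by 64 mm (along y), outside 120 x 74 mm. A fixed shallow tray on the worktop: floor 4 mm above the worktop, rim 5 mm wide and 10 mm above the worktop. Origin at the centre of its underside, z up.
- sauce_bottle: Amber glass bottle with a red cap standing loose among the things, 48 mm across, 130 mm tall; origin at the centre of its underside. To be left alone.
Things that resemble listed ones, but are neither listed nor needed, are in the scene too. Leave any purple look-alike of the part that bears salt_box_mid alone.

How it is judged:
By the outcome, as a careful person would: the job done as asked, in the order asked, and still so for the second after the job is handed in, with the robot touching nothing.
It also fails if it takes over 102 s, if anything falls off the work surface, if the arm or the gripper's body presses on something with over 40 N, if the wrist force passes 120 N, or if a joint passes its speed limit or range.

ROBOT

A 6-joint arm with a two-finger parallel gripper is mounted at the origin on the work surface. World frame = base frame: x ahead of the robot, y to its left, z up, the work surface at z = 0. Lengths are in m, angles in rad, forces in N, time in s.
With the tool pointing down it reaches from about 0.25 to 0.775 m from the base axis. Payload 4 kg.
Tool frame: the origin (TCP) lies on the centre line of the jaws, within the pads' length; the fingertips stand 17 mm ahead of it and the grasp point (between the pads) lies 2 mm behind it; z points along the fingers, y is the line along which they close (so a half turn about z gives the same grasp; the last joint's range is limited). The gripper opens to 94 mm and grips with 3 to 60 N. Pads are 16 mm wide; open, the fingers measure 119 mm over their backs; the gripper's body (75 mm by 177 mm) begins 78 mm behind the grasp point.
Start: joints at [-1.283, 0.087, 1.371, -0, 1.684, -0.103], TCP at [0.21, -0.509, 0.223] pointing down, gripper open.
Joint ranges: [-3.1, 3.1], [-0.76, 2.03], [0.27, 2.55], [-1.08, 4.22], [0.17, 2.65], [-2.57, 2.57]. Speed limits (rad/s): [2.79, 2.79, 3.14, 3.14, 3.14, 3.14].

INTERFACE

Orientations are given as [roll, pitch, yaw] about the fixed x, y, z axes, in that order (R = Rz(yaw) Ry(pitch) Rx(roll)).
In Python, from bench import robot gives the robot as it stands.
- The arm moves only by the tool servo_tool, never from a script. Its argument "plan" is a list of rows, each a list of 7 numbers: the shift along the tool's x, y, z normalised to -1 to 1, where 1 is 0.1 m, then the turn, a rotation vector about the tool's x, y, z normalised to -1 to 1, where 1 is pi/2 rad, then the finger opening in mm, from 0 to 94. In form: [[x, y, z, ax, ay, az, gripper], ...]. A call has 1 to 12 rows; each row is the pose to reach, as a shift and turn from the pose commanded when the call began, along the tool's axes at that moment; what a row does not reach only later rows make up. A row lasts 1/12 s, in which the tool goes at most 41.7 mm and 7.16 degrees, less where a joint would pass 70% of its speed; a pose out of reach is approached as far as the arm can. A call with a number of a shift or a turn outside -1 to 1 is refused whole. A call with a gripper value outside its range is refused whole. The fingers move at their own pace and stop on an object; the grip force is fixed at half the most. Time passes only in rows, so rows that repeat a pose let the fingers close. It gives the time, the measured TCP pose, the force, the opening and the grip force at its end, in the units of the state.
- robot.get_obs(): the state, without advancing time (a new reading comes with each control period).
- robot.snapshot(name): name is "scene" or "top"; returns the picture (420x560x3 uint8, red, green, blue); there is no depth.
- robot.camera_params(name): a dict with "camera_matrix" (3x3 intrinsics, pixels), "rvec" (rotation vector, rad) and "tvec" (3), from world to camera coordinates, as OpenCV has them. Camera axes: x right, y down, z forward; pixel columns grow to the right and rows downward; lengths in m; the calibration is good to about 2 mm. A picture is of the moment at which its call begins. camera_params takes no time and is no camera call.
- robot.close_job(): hands the job in; it is judged then, once.
Trained networks look in the newest picture that a camera, given by its name, has taken for a name from the list of things; names that differ only in an ending like _2 or _b are one class to them, and where a whole thing is asked for, a point or a joint stands for the part that bears it (a point fixed in the world has none). Each returns a list of dicts, best first, with "conf" (0 to 1); they miss things now and then, are a little off and sometimes report something else, mostly with a low value. They report only what shows in the picture. A call takes as long as a camera call. They do not tell look-alikes from the thing itself.
- robot.find_in(thing, camera): "extent" ([centre column, centre row, width, height] in pixels, round what is visible of it).
The state is a dict: "time": time; "joint_positions": joint angles; "qvel": joint speeds; "joint_torque": joint torques, N m; "tool_pos": TCP position; "ee_rot": TCP orientation; "wrist_force": force on the tool from outside, world axes, zero at the start; "wrist_torque": the same for the moment, N m; "width": finger opening in m; "finger_force": force on a finger pad.
Only numpy, scipy, OpenCV 4.12 (cv2) and the standard library are available. Lean on these libraries where they do the work, as an engineer would, in place of code of your own. Each camera call takes 0.05 s, during which the arm holds its last target. There are 200 camera calls.

## Working session

There is one attempt and no reset: what is moved stays moved. The work goes in short steps, Python scripts to look and compute and a tool call to move; the robot and the scene stay as the last step left them, time stands still between calls to the robot, and variables do not carry over. Pictures are saved under pics/ and viewed, at most 14 in all, crops included, and the job is handed in when it is done.

Besides the shell and the picture viewer there is one more tool, called after "Call:" by a JSON object that holds its "method" and its "body", one argument or row to a line. servo_tool: Moves the arm, as the interface text tells. Scaled input: -1 to 1 covers 0.1 m each way for a shift and pi/2 rad each way for a turn. Its arguments: {"type":"object","properties":{"plan":{"type":"array","items":{"type":"array","items":{"type":"number"}}}},"required":["plan"]}

```bash
mkdir -p pics; ls; python3 - <<'E'
from bench import robot
import cv2
for n in ("scene","top"):
    im=robot.snapshot(n); cv2.imwrite(f"pics/{n}0.png",im[:,:,::-1])
    p=robot.camera_params(n); print(n,p)
    for t in ["steel_cup_mid","tea_bowl_mid","tea_tin_mid","salt_box_mid","steel_tray","blue_tray","green_tray","wood_tray","sauce_bottle"]:
        print(t,[([round(float(v)) for v in d["extent"]],round(d["conf"],2)) for d in robot.find_in(t,n)])
print(robot.get_obs())
E
```

```text
pics
scene {'camera_matrix': array([[473.52474368,   0.        , 276.27670555],
       [  0.        , 473.52474368, 204.34425084],
       [  0.        ,   0.        ,   1.        ]]), 'rvec': array([ 1.46043137,  2.18919385, -0.84102605]), 'tvec': array([ 0.17745548, -0.26621312,  1.61040289])}
steel_cup_mid [([198, 244, 25, 39], 0.73)]
tea_bowl_mid [([395, 239, 24, 27], 0.85)]
tea_tin_mid [([228, 201, 28, 34], 0.88)]
salt_box_mid [([190, 141, 22, 35], 0.89), ([394, 242, 22, 29], 0.67), ([179, 176, 33, 31], 0.66)]
steel_tray [([289, 293, 30, 33], 0.69), ([373, 302, 32, 46], 0.41)]
blue_tray [([313, 236, 34, 29], 0.62)]
green_tray [([152, 219, 42, 34], 0.7), ([312, 234, 33, 29], 0.45)]
wood_tray [([373, 300, 32, 46], 0.81)]
sauce_bottle [([258, 240, 19, 41], 0.9)]
top {'camera_matrix': array([[402.66624467,   0.        , 278.19831988],
       [  0.        , 402.66624467, 208.8922409 ],
       [  0.        ,   0.        ,   1.        ]]), 'rvec': array([ 2.18370426, -2.12472555,  0.15230976]), 'tvec': array([-0.0415969 ,  0.48766746,  0.89434867])}
steel_cup_mid [([332, 147, 29, 31], 0
[... 407 characters left out ...]
.64)]
{'time': 1.0, 'joint_positions': array([-1.28315895e+00,  8.71577775e-02,  1.37070336e+00,  5.11307015e-05,
        1.68360317e+00, -1.03094037e-01]), 'qvel': array([ 0.00018249, -0.00014705,  0.00094986, -0.00049366, -0.00082123,
        0.00041619]), 'joint_torque': array([-4.17214278e-04, -3.40050888e+01, -3.02606142e+01,  7.18785427e-02,
        2.37850420e-02, -1.72700408e-05]), 'tool_pos': array([ 0.20949397, -0.50855383,  0.22252727]), 'ee_rot': array([ 3.14145976e+00, -3.73272140e-05,  3.90737170e-01]), 'wrist_force': array([ 0.24611854,  0.64413298, -0.06239191]), 'wrist_torque': array([-0.0007557 , -0.01534775, -0.03830355]), 'finger_force': 0.0, 'width': 0.09391389669561116}
```

```bash
python3 - <<'E'
import cv2
a=cv2.imread("pics/top0.png")[90:360,80:480]; cv2.imwrite("pics/topz.png",cv2.resize(a,None,fx=2,fy=2,interpolation=cv2.INTER_CUBIC))
a=cv2.imread("pics/scene0.png")[100:350,120:440]; cv2.imwrite("pics/scenez.png",cv2.resize(a,None,fx=2.4,fy=2.4,interpolation=cv2.INTER_CUBIC))
E
```

```text
(no output)
```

View pics/topz.png

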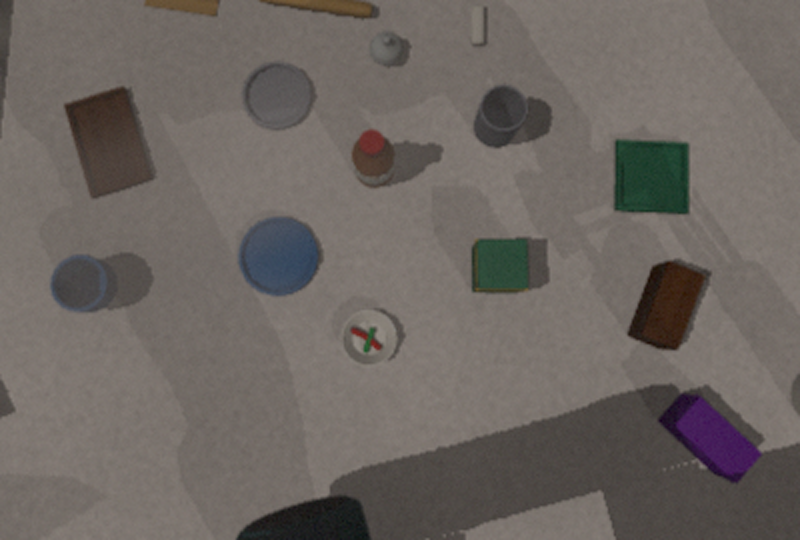

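View pics/scenez.png

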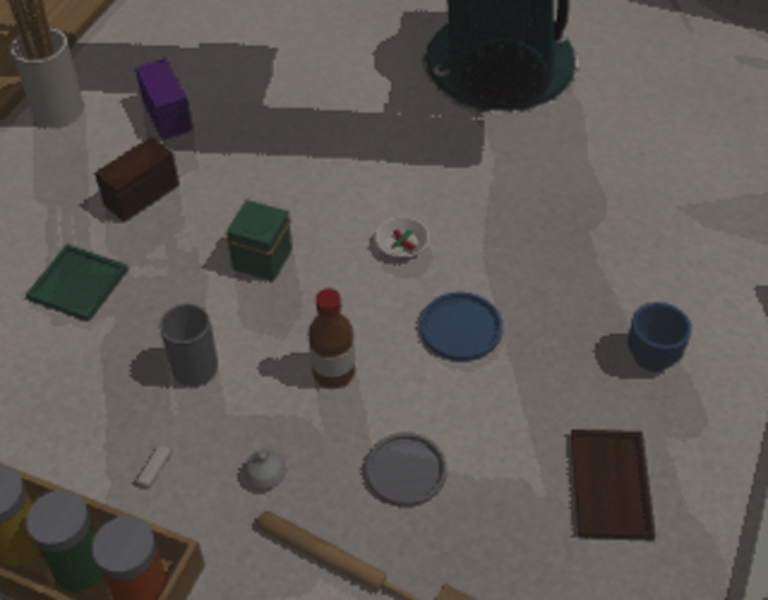

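The top view (original pixel = crop/2 + (80,90)) shows:
- **Things to move:** cup (330,147), bowl (121,231), tin (330,222), brown salt box (414,242).
- **Trays:** steel (219,137), blue (219,217), green (406,178), wood (135,161).
- **To leave alone:** bottle, about (267,170).

There are two salt-box candidates, brown at (414,242) and purple at (436,309). The dark-wood brown one fits the description, and the enlarged crop confirms it. The purple one is the look-alike, so I'll leave it.

Next I fit poses with model silhouettes in both views.

```bash
cat > vis.py <<'E'
import cv2, numpy as np
from scipy.optimize import minimize
from bench import robot
def ring(d,z): a=np.linspace(0,2*np.pi,40,endpoint=False); return np.c_[d/2*np.cos(a),d/2*np.sin(a),0*a+z]
def box(l,w,z): return np.array([[s*l/2,t*w/2,z] for s in(-1,1) for t in(-1,1)])
def mk(f,b,t): return np.vstack([f(*b),f(*t)])
M={"cup":mk(ring,(48,0),(54,85)),"bowl":np.vstack([ring(40,0),ring(62,24),ring(64,60)]),
"tin":mk(box,(56,56,0),(56,56,70)),"salt":mk(box,(90,44,0),(90,44,60)),
"steel_tray":mk(ring,(84,0),(84,10)),"blue_tray":mk(ring,(94,0),(94,10)),
"green_tray":mk(box,(86,86,0),(86,86,10)),"wood_tray":mk(box,(120,74,0),(120,74,10)),
"bottle":mk(ring,(48,0),(48,80))}
M={k:v/1000 for k,v in M.items()}
ZM={k:v[:,2].max()/2 for k,v in M.items()}
def proj(P,P_): return cv2.projectPoints(P,P_["rvec"],P_["tvec"],P_["camera_matrix"],None)[0][:,0]
def plane(uv,P_,z):
    R=cv2.Rodrigues(P_["rvec"])[0]; C=-R.T@P_["tvec"]
    d=R.T@np.linalg.inv(P_["camera_matrix"])@[*uv,1]; return (C+d*(z-C[2])/d[2])[:2]
def place(n,p,z0=0):
    c,s=np.cos(p[2]),np.sin(p[2]); return M[n]@np.array([[c,-s,0],[s,c,0],[0,0,1]]).T+[p[0],p[1],z0]
def hull(n,p,P_,z0=0): return cv2.convexHull(proj(place(n,p,z0),P_).astype(np.float32))[:,0]
class Fit:
    """mean image-edge strength along the projected outline (soft, both cameras)"""
    def __init__(s,ims,cams=("top","scene")):
        s.c=[]
        for n in cams:
            im=cv2.GaussianBlur(cv2.cvtColor(ims[n],cv2.COLOR_RGB2LAB).astype(np.float32),(0,0),1.0)*[.6,1.6,1.6]
            s.c.append((robot.camera_params(n),im.astype(np.float32)))
    def cost(s,n,p,z0=0,off=1.3):
        tot=0
        for P_,im in s.c:
            h=hull(n,p,P_,z0); q=np.vstack([np.linspace(a,b,max(2,int(np.linalg.norm(b-a)*1.5)),endpoint=False) for a,b in zip(h,np.roll(h,-1,0))])
            t=np.vstack([np.tile(b-a,(max(2,int(np.linalg.norm(b-a)*1.5)),1)) for a,b in zip(h,np.roll(h,-1,0))]); t/=np.linalg.norm(t,axis=1)[:,None]
            nn=np.c_[t[:,1],-t[:,0]]
            f=lambda x:cv2.remap(im,*[x[:,i].astype(np.float32)[None] for i in(0,1)],cv2.INTER_LINEAR)[0]
            tot-=np.minimum(np.linalg.norm(f(q+off*nn)-f(q-off*nn),axis=1),25).mean()
        return tot
    def fit(s,n,xy,yaws=(0,),z0=0,r=.012):
        best=min(((s.cost(n,(xy[0]+a,xy[1]+b,y),z0),xy[0]+a,xy[1]+b,y) for a in np.arange(-r,r+.001,.003) for b in np.arange(-r,r+.001,.003) for y in yaws))
        x0=np.array(best[1:]); sc=np.array([.003,.003,.06])
        res=minimize(lambda u:s.cost(n,x0+u*sc,z0),np.zeros(3),method="Nelder-Mead",options=dict(initial_simplex=np.vstack([np.zeros(3),np.eye(3)])))
        return x0+res.x*sc,res.fun
def shots(tag,names=("top","scene")):
    ims={}
    for n in names: ims[n]=robot.snapshot(n); cv2.imwrite(f"pics/{n}_{tag}.png",ims[n][:,:,::-1])
    return ims
def overlay(ims,poses,out,crop=dict(top=(80,90,400,270),scene=(120,100,320,250))):
    rows=[]
    for n,im in ims.items():
        x,y,w,h=crop[n]; k=min(800/w,290/h*2); o=cv2.resize(im[y:y+h,x:x+w,::-1],None,fx=k,fy=k,interpolation=cv2.INTER_CUBIC)
        for m,p in poses.items():
            H=(hull(m,p[:3],robot.camera_params(n),p[3] if len(p)>3 else 0)-[x,y]+.5)*k; cv2.polylines(o,[np.round(H).astype(int)],True,(0,255,255),1)
        cv2.imwrite(f"pics/{out}_{n}.png",o)
E
cat > m1.py <<'E'
from vis import *
import json
ims={n:cv2.imread(f"pics/{n}0.png")[:,:,::-1].copy() for n in("top","scene")}
F=Fit(ims); P=robot.camera_params("top")
px=dict(cup=(332,147),bowl=(122,231),tin=(331,221),salt=(413,242),steel_tray=(219,137),blue_tray=(220,219),green_tray=(406,178),wood_tray=(135,161),bottle=(268,172))
ya=np.arange(0,np.pi,.07); out={}
for n,uv in px.items():
    xy=plane(uv,P,ZM[n]); sq=n in("tin","green_tray"); re=n in("salt","wood_tray")
    p,c=F.fit(n,xy,ya[ya<1.57] if sq else ya if re else (0,))
    if not(sq or re): p[2]=0
    out[n]=p.tolist(); print(n,xy.round(3),p.round(4),round(c,1))
json.dump(out,open("poses.json","w")); overlay(ims,out,"ov")
E
python3 m1.py
```

```text
cup [ 0.636 -0.15 ] [ 0.6309 -0.1432  0.    ] -38.6
bowl [0.428 0.327] [0.4256 0.3223 0.    ] -37.0
tin [ 0.464 -0.15 ] [ 0.4592 -0.146   0.0266] -45.3
salt [ 0.421 -0.339] [ 0.4205 -0.3383  2.7559] -47.2
steel_tray [0.665 0.12 ] [0.6633 0.1194 0.    ] -34.4
blue_tray [0.465 0.108] [0.4676 0.1102 0.    ] -47.5
green_tray [ 0.576 -0.334] [ 0.576  -0.3329  1.5331] -49.8
wood_tray [0.599 0.319] [0.5999 0.3196 0.3505] -43.9
bottle [ 0.573 -0.002] [0.5768 0.0008 0.    ] -37.5
```

View pics/ov_top.png

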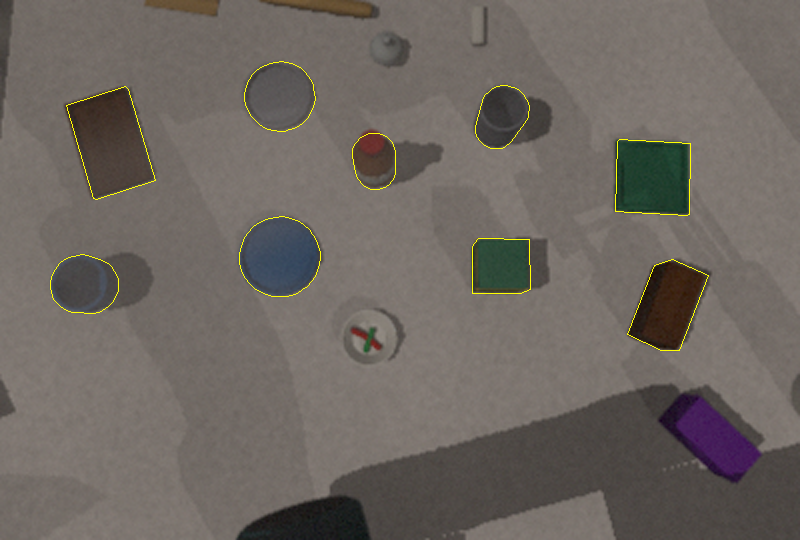

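View pics/ov_scene.png

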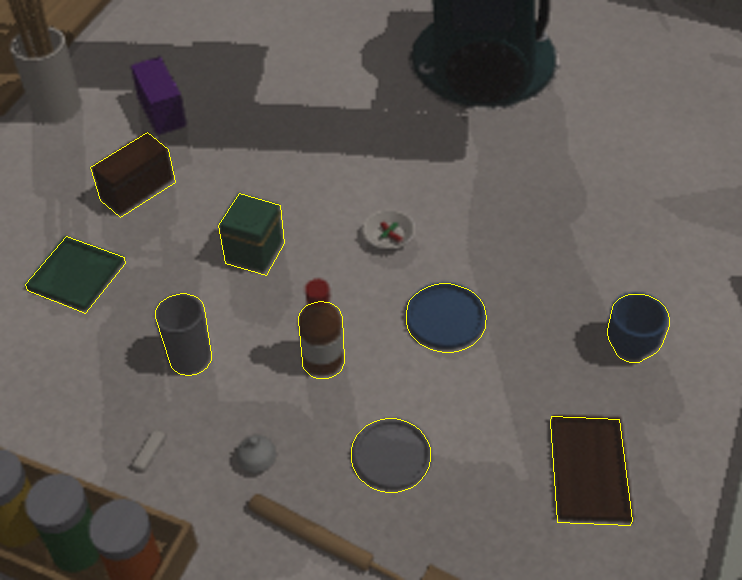

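The outlines lie on all nine things. I'll check the green tray's yaw and find the tall clutter (utensil pot, spice rack).

```bash
python3 - <<'E'
from vis import *
import json
S=robot.camera_params("scene"); T=robot.camera_params("top")
k=2.4; f=lambda x,y:(x/k+120,y/k+100)
print("holder base",plane(f(55,120),S,0),"jar tops",[plane(f(*q),S,.09).round(3) for q in((0,480),(65,500),(125,535))],"rack corner",plane(f(200,560),S,.03), "pot",plane(f(500,100),S,0))
ims={n:cv2.imread(f"pics/{n}0.png")[:,:,::-1].copy() for n in("top","scene")}
po=json.load(open("poses.json"))
for cams in (("top",),("scene",),("top","scene")):
    F=Fit(ims,cams)
    for n in("green_tray","wood_tray","tin","salt"):
        ys=np.arange(-.08,.081,.02)
        print(cams,n,po[n][2],[round(min(F.cost(n,(po[n][0]+a,po[n][1]+b,po[n][2]+y)) for a in(-.002,-.001,0,.001,.002) for b in(-.002,-.001,0,.001,.002)),1) for y in ys])
# independent: colour mask minAreaRect of trays in top picture on rim plane
lab=cv2.cvtColor(ims["top"],cv2.COLOR_RGB2LAB).astype(int)
for n,m in(("green_tray",lab[:,:,1]<118),):
    m=m.astype(np.uint8); h=hull(n,po[n],T); 
    w=np.zeros_like(m); cv2.fillConvexPoly(w,np.round(h).astype(int),1); w=cv2.dilate(w,np.ones((9,9)))
    ys,xs=np.nonzero(m*w); pts=np.array([plane(q,T,.01) for q in zip(xs,ys)])*1000
    r=cv2.minAreaRect(pts.astype(np.float32)); print(n,r)
E
```

```text
holder base [ 0.33940377 -0.52203183] jar tops [array([ 0.866, -0.21 ]), array([ 0.861, -0.141]), array([ 0.87, -0.07])] rack corner [ 0.84256617 -0.01658523] pot [0.07599718 0.02544737]
('top',) green_tray 1.5330995257731217 [np.float32(-23.2), np.float32(-24.3), np.float32(-24.7), np.float32(-24.9), np.float32(-24.9), np.float32(-24.9), np.float32(-24.8), np.float32(-24.6), np.float32(-24.4)]
('top',) wood_tray 0.3504957520636934 [np.float32(-17.5), np.float32(-18.4), np.float32(-19.2), np.float32(-19.6), np.float32(-19.6), np.float32(-19.3), np.float32(-18.8), np.float32(-18.2), np.float32(-17.3)]
('top',) tin 0.0266067055589465 [np.float32(-22.3), np.float32(-22.7), np.float32(-23.0), np.float32(-23.1), np.float32(-23.1), np.float32(-23.0), np.float32(-22.8), np.float32(-22.5), np.float32(-22.1)]
('top',) salt 2.755859378146649 [np.float32(-24.0), np.float32(-24.3), np.float32(-24.5), np.float32(-24.5), np.float32(-24.6), np.float32(-24.6), np.float32(-24.5), np.float32(-24.3), np.float32(-24.0)]
('scene',) green_tray 1.5330995257731217 [np.float32(-24.0), np.float32(-24.6), np.f
[... 1025 characters left out ...]
at32(-39.2), np.float32(-41.2), np.float32(-42.5), np.float32(-43.5), np.float32(-43.9), np.float32(-43.5), np.float32(-42.6), np.float32(-41.1), np.float32(-39.4)]
('top', 'scene') tin 0.0266067055589465 [np.float32(-43.9), np.float32(-44.6), np.float32(-45.0), np.float32(-45.2), np.float32(-45.3), np.float32(-45.1), np.float32(-44.9), np.float32(-44.5), np.float32(-44.0)]
('top', 'scene') salt 2.755859378146649 [np.float32(-46.1), np.float32(-46.7), np.float32(-47.0), np.float32(-47.1), np.float32(-47.2), np.float32(-47.1), np.float32(-46.9), np.float32(-46.7), np.float32(-46.2)]
green_tray ((575.1779174804688, -330.7757263183594), (84.34080505371094, 85.25569152832031), 89.10511779785156)
```

Call:
{"method": "servo_tool", "body": {
  "plan": [
    [0.566,-0.85,0,0,0,0.2488,94],
    [0.566,-0.85,0,0,0,0.2488,94],
    [0.566,-0.85,0,0,0,0.2488,94],
    [0.566,-0.85,0,0,0,0.2488,94]
  ]
}}

```text
time: 1.33
tool_pos: [0.2303, -0.4055, 0.2231]
ee_rot: [3.142, -0.001, -0.0]
wrist_force: [-0.6, -0.7, 0.8]
width: 0.0941
finger_force: 0.0
```

```bash
sed -i 's/,25).mean/,CLIP).mean/; s/^class Fit/CLIP=25\nclass Fit/' vis.py; python3 - <<'E'
import vis, json
from vis import *
ims={n:cv2.imread(f"pics/{n}0.png")[:,:,::-1].copy() for n in("top","scene")}
po=json.load(open("poses.json")); F=Fit(ims)
for vis.CLIP in(45,90):
  for n in("green_tray","tin","salt","wood_tray"): print(vis.CLIP,n,F.fit(n,po[n][:2],po[n][2]+np.arange(-.09,.1,.03),r=.006)[0].round(4))
E
```

```text
45 green_tray [ 0.5759 -0.3328  1.5531]
45 tin [ 0.4591 -0.1461  0.0375]
45 salt [ 0.4199 -0.3386  2.7631]
45 wood_tray [0.5988 0.3201 0.3522]
90 green_tray [ 0.5759 -0.3328  1.5531]
90 tin [ 0.4591 -0.1461  0.0375]
90 salt [ 0.4199 -0.3386  2.7631]
90 wood_tray [0.5988 0.3201 0.3522]
```

Call:
{"method": "servo_tool", "body": {
  "plan": [
    [1,-0.656,0,0,0,0,94],
    [1,-0.656,0,0,0,0,94],
    [1,-0.656,0,0,0,0,94]
  ]
}}

```text
time: 1.58
tool_pos: [0.3305, -0.3429, 0.2228]
ee_rot: [3.14, -0.001, -0.0]
wrist_force: [0.7, -0.6, -0.2]
width: 0.0939
finger_force: 0.0
```

Call:
{"method": "servo_tool", "body": {
  "plan": [
    [1,-0.656,0,0,0,0,94],
    [1,-0.656,0,0,0,0,94],
    [1,-0.656,0,0,0,0,94]
  ]
}}

```text
time: 1.83
tool_pos: [0.4316, -0.2766, 0.2226]
ee_rot: [3.141, -0.001, 0.002]
wrist_force: [0.6, -0.7, 0.5]
width: 0.094
finger_force: 0.0
```

Call:
{"method": "servo_tool", "body": {
  "plan": [
    [1,-0.656,0,0,0,0,94],
    [1,-0.656,0,0,0,0,94],
    [1,-0.656,0,0,0,0,94]
  ]
}}

```text
time: 2.08
tool_pos: [0.5318, -0.2108, 0.2223]
ee_rot: [3.141, -0.001, 0.002]
wrist_force: [-0.1, -0.4, -0.2]
width: 0.0946
finger_force: 0.0
```

Call:
{"method": "servo_tool", "body": {
  "plan": [
    [1,-0.656,0,0,0,0,94],
    [1,-0.656,0,0,0,0,94],
    [1,-0.656,0,0,0,0,94],
    [1,-0.656,0,0,0,0,94],
    [1,-0.656,0,0,0,0,94]
  ]
}}

```text
time: 2.5
tool_pos: [0.6308, -0.1455, 0.2206]
ee_rot: [3.141, 0.002, 0.004]
wrist_force: [-0.1, -0.7, 0.0]
width: 0.0939
finger_force: 0.0
```

Call:
{"method": "servo_tool", "body": {
  "plan": [
    [0,-0.025,0.4,0,0,0,94],
    [0,-0.025,0.8,0,0,0,94],
    [0,-0.025,0.8,0,0,0,94]
  ]
}}

```text
time: 2.75
tool_pos: [0.6224, -0.1432, 0.1313]
ee_rot: [-3.136, 0.02, -0.001]
wrist_force: [-1.3, 0.5, -2.5]
width: 0.094
finger_force: 0.0
```

Call:
{"method": "servo_tool", "body": {
  "plan": [
    [0,0,0.2,0,0,0,94],
    [0,0,0.4,0,0,0,94],
    [0,0,0.6,0,0,0,94],
    [0,0,0.82,0,0,0,94],
    [0,0,0.82,0,0,0,94],
    [0,0,0.82,0,0,0,94]
  ]
}}

```text
time: 3.25
tool_pos: [0.6289, -0.1447, 0.0612]
ee_rot: [3.141, 0.001, -0.001]
wrist_force: [0.2, -0.1, 1.2]
width: 0.0936
finger_force: 0.0
```

Call:
{"method": "servo_tool", "body": {
  "plan": [
    [0,0,0,0,0,0,70],
    [0,0,0,0,0,0,62],
    [0,0,0,0,0,0,56],
    [0,0,0,0,0,0,52],
    [0,0,0,0,0,0,48],
    [0,0,0,0,0,0,44],
    [0,0,0,0,0,0,40],
    [0,0,0,0,0,0,40],
    [0,0,0,0,0,0,40],
    [0,0,0,0,0,0,40]
  ]
}}

```text
time: 4.08
tool_pos: [0.6296, -0.1433, 0.0607]
ee_rot: [-3.142, -0.0, 0.0]
wrist_force: [-0.6, 1.2, 2.0]
width: 0.0541
finger_force: 30.0
```

Call:
{"method": "servo_tool", "body": {
  "plan": [
    [0,0,-0.1,0,0,0,40],
    [0,0,-0.25,0,0,0,40],
    [0,0,-0.45,0,0,0,40],
    [0,0,-0.65,0,0,0,40],
    [0,0,-0.8,0,0,0,40],
    [0,0,-0.8,0,0,0,40]
  ]
}}

```text
time: 4.58
tool_pos: [0.6315, -0.1443, 0.1454]
ee_rot: [3.139, -0.007, -0.0]
wrist_force: [0.8, 0.1, -0.6]
width: 0.0543
finger_force: 30.0
```

Call:
{"method": "servo_tool", "body": {
  "plan": [
    [0.1,-0.15,0,0,0,0,40],
    [0.2,-0.35,0,0,0,0,40],
    [0.33,-0.55,0,0,0,0,40],
    [0.33,-0.76,0,0,0,0,40],
    [0.33,-0.96,0,0,0,0,40]
  ]
}}

```text
time: 5.0
tool_pos: [0.6622, -0.0466, 0.1385]
ee_rot: [-3.141, 0.003, -0.0]
wrist_force: [0.5, 0.2, -0.6]
width: 0.054
finger_force: 30.0
```

Call:
{"method": "servo_tool", "body": {
  "plan": [
    [0,-0.2,0,0,0,0,40],
    [0,-0.4,0,0,0,0,40],
    [0,-0.6,0,0,0,0,40],
    [0,-0.8,0,0,0,0,40],
    [0,-0.96,0,0,0,0,40]
  ]
}}

```text
time: 5.42
tool_pos: [0.6617, 0.05, 0.139]
ee_rot: [-3.141, 0.002, 0.001]
wrist_force: [0.3, 0.5, -1.1]
width: 0.0541
finger_force: 30.0
```

Call:
{"method": "servo_tool", "body": {
  "plan": [
    [0,-0.2,0,0,0,0,40],
    [0,-0.4,0,0,0,0,40],
    [0,-0.6,0,0,0,0,40],
    [0,-0.7,0,0,0,0,40],
    [0,-0.7,0,0,0,0,40],
    [0,-0.7,0,0,0,0,40],
    [0,-0.7,0,0,0,0,40]
  ]
}}

```text
time: 6.0
tool_pos: [0.6625, 0.1174, 0.1401]
ee_rot: [3.141, 0.0, -0.001]
wrist_force: [-0.0, -0.9, -1.4]
width: 0.0541
finger_force: 30.0
```

Call:
{"method": "servo_tool", "body": {
  "plan": [
    [0,-0.01,0.1,0,0,0,40],
    [0,-0.01,0.25,0,0,0,40],
    [0,-0.01,0.4,0,0,0,40],
    [0,-0.01,0.52,0,0,0,40],
    [0,-0.01,0.62,0,0,0,40],
    [0,-0.01,0.68,0,0,0,40],
    [0,-0.01,0.71,0,0,0,40],
    [0,-0.01,0.73,0,0,0,40],
    [0,-0.01,0.73,0,0,0,40],
    [0,-0.01,0.73,0,0,0,40]
  ]
}}

```text
time: 6.83
tool_pos: [0.663, 0.1195, 0.0683]
ee_rot: [-3.142, -0.002, 0.0]
wrist_force: [0.1, 0.4, -1.2]
width: 0.0541
finger_force: 30.0
```

Call:
{"method": "servo_tool", "body": {
  "plan": [
    [0,0,0.01,0,0,0,40],
    [0,0,0.02,0,0,0,40],
    [0,0,0.025,0,0,0,40],
    [0,0,0.025,0,0,0,40],
    [0,0,0.025,0,0,0,40]
  ]
}}

```text
time: 7.25
tool_pos: [0.6625, 0.1195, 0.065]
ee_rot: [3.142, -0.0, 0.0]
wrist_force: [-0.9, -0.8, -1.5]
width: 0.0541
finger_force: 30.0
```

```bash
cat > look.py <<'E'
import sys, json, vis
from vis import *
tag,n,tr=sys.argv[1:4]; z0=float(sys.argv[4]); vis.CLIP=60
ims=shots(tag); po=json.load(open("poses.json"))
p,c=Fit(ims).fit(n,po[tr][:2],(po[tr][2]+np.arange(-.09,.1,.03)),z0=z0,r=.012)
print(n,p.round(4),"tray",np.round(po[tr],4),round(float(c),1)); o=robot.get_obs(); print(o["wrist_force"].round(1),o["tool_pos"].round(4))
u,v=proj(np.array([[*po[tr][:2],.03]]),robot.camera_params("scene"))[0].astype(int); a=ims["scene"][max(v-65,0):v+45,u-70:u+70,::-1]
cv2.imwrite(f"pics/z_{tag}.png",cv2.resize(a,None,fx=4,fy=4,interpolation=cv2.INTER_CUBIC))
E
python3 look.py a cup steel_tray .004
```

```text
cup [0.6527 0.1014 0.1333] tray [0.6633 0.1194 0.    ] -16.9
[ 0.5 -0.3 -1.2] [0.6625 0.1195 0.065 ]
```

View pics/z_a.png

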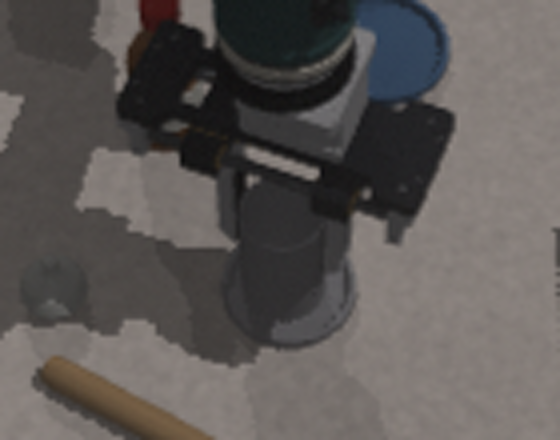

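The cup is in the steel tray with the bottom just off the floor: tray ellipse at crop (289,293), cup centred near column 283. I'll lower it until the weight comes off.

Call:
{"method": "servo_tool", "body": {
  "plan": [
    [0,0,0.004,0,0,0,40],
    [0,0,0.008,0,0,0,40],
    [0,0,0.008,0,0,0,40]
  ]
}}

```text
time: 7.6
tool_pos: [0.6626, 0.1195, 0.0648]
ee_rot: [3.142, -0.001, -0.0]
wrist_force: [-1.1, 0.1, 2.5]
width: 0.0542
finger_force: 30.0
```

Call:
{"method": "servo_tool", "body": {
  "plan": [
    [0,0,0.004,0,0,0,40],
    [0,0,0.008,0,0,0,40],
    [0,0,0.008,0,0,0,40]
  ]
}}

```text
time: 7.85
tool_pos: [0.6628, 0.1196, 0.0648]
ee_rot: [-3.142, -0.001, 0.0]
wrist_force: [-2.0, 0.4, 4.6]
width: 0.0542
finger_force: 30.0
```

Call:
{"method": "servo_tool", "body": {
  "plan": [
    [0,0,0,0,0,0,58],
    [0,0,0,0,0,0,64],
    [0,0,0,0,0,0,74],
    [0,0,0,0,0,0,84],
    [0,0,0,0,0,0,94],
    [0,0,0,0,0,0,94],
    [0,0,0,0,0,0,94]
  ]
}}

```text
time: 8.43
tool_pos: [0.6624, 0.1194, 0.0631]
ee_rot: [3.141, 0.0, -0.0]
wrist_force: [0.6, 0.4, -0.6]
width: 0.0923
finger_force: 0.0
```

Call:
{"method": "servo_tool", "body": {
  "plan": [
    [0,0,-0.15,0,0,0,94],
    [0,0,-0.35,0,0,0,94],
    [0,0,-0.6,0,0,0,94],
    [0,0,-0.85,0,0,0,94],
    [0,0,-1,0,0,0,94],
    [0,0,-1,0,0,0,94]
  ]
}}

```text
time: 8.93
tool_pos: [0.6648, 0.1197, 0.169]
ee_rot: [-3.141, -0.009, 0.0]
wrist_force: [0.5, -0.0, 0.5]
width: 0.0936
finger_force: 0.0
```

Call:
{"method": "servo_tool", "body": {
  "plan": [
    [-0.27,-0.23,0,0,0,0,94],
    [-0.53,-0.46,0,0,0,0,94],
    [-0.8,-0.68,0,0,0,0,94],
    [-0.8,-0.68,0,0,0,0,94]
  ]
}}

```text
time: 9.27
tool_pos: [0.5775, 0.1912, 0.1617]
ee_rot: [-3.14, 0.006, 0.005]
wrist_force: [0.1, -0.1, 0.0]
width: 0.0942
finger_force: 0.0
```

Call:
{"method": "servo_tool", "body": {
  "plan": [
    [-0.27,-0.23,0,0,0,0,94],
    [-0.53,-0.46,0,0,0,0,94],
    [-0.8,-0.68,0,0,0,0,94],
    [-0.8,-0.68,0,0,0,0,94]
  ]
}}

```text
time: 9.6
tool_pos: [0.4982, 0.2586, 0.1623]
ee_rot: [-3.14, 0.004, 0.005]
wrist_force: [0.5, -0.4, -0.3]
width: 0.094
finger_force: 0.0
```

Call:
{"method": "servo_tool", "body": {
  "plan": [
    [-0.27,-0.23,0,0,0,0,94],
    [-0.53,-0.46,0,0,0,0,94],
    [-0.77,-0.67,0,0,0,0,94],
    [-0.77,-0.67,0,0,0,0,94],
    [-0.77,-0.67,0,0,0,0,94],
    [-0.77,-0.67,0,0,0,0,94]
  ]
}}

```text
time: 10.1
tool_pos: [0.4261, 0.3219, 0.1627]
ee_rot: [3.14, 0.0, -0.0]
wrist_force: [0.1, 0.0, 0.2]
width: 0.0939
finger_force: 0.0
```

```bash
python3 look.py b cup steel_tray .004; python3 - <<'E'
from vis import *
ims={n:cv2.imread(f"pics/{n}_b.png")[:,:,::-1].copy() for n in("scene",)}
vals=Fit(ims,("scene",)).fit("bowl",(.4256,.3223)); print(vals)
E
```

```text
cup [0.6649 0.1187 0.0405] tray [0.6633 0.1194 0.    ] -28.3
[ 1.3  1.  -0.7] [0.4265 0.3215 0.1628]
(array([0.42313349, 0.3222283 , 0.0705519 ]), np.float64(-22.962705612182617))
```

View pics/z_b.png

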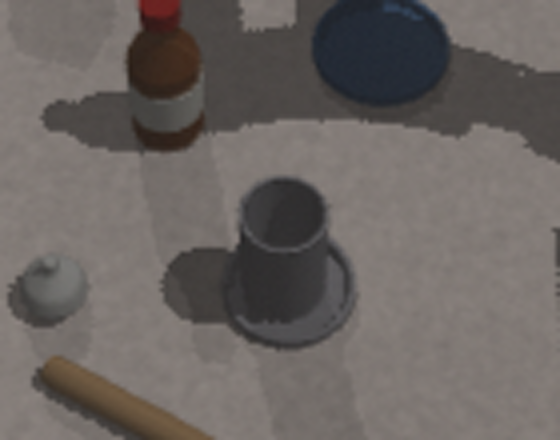

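Cup stands upright inside the steel tray, fitted within 2 mm of centre; bottle untouched. Now the bowl.

Call:
{"method": "servo_tool", "body": {
  "plan": [
    [-0.01,0,0.15,0,0,0,94],
    [-0.01,0,0.3,0,0,0,94],
    [-0.01,0,0.5,0,0,0,94],
    [-0.01,0,0.65,0,0,0,94],
    [-0.01,0,0.65,0,0,0,94],
    [-0.01,0,0.65,0,0,0,94]
  ]
}}

```text
time: 10.7
tool_pos: [0.4248, 0.3213, 0.0974]
ee_rot: [3.14, 0.002, -0.002]
wrist_force: [0.2, -0.4, -0.5]
width: 0.0938
finger_force: 0.0
```

Call:
{"method": "servo_tool", "body": {
  "plan": [
    [0,0,0.15,0,0,0,94],
    [0,0,0.3,0,0,0,94],
    [0,0,0.45,0,0,0,94],
    [0,0,0.55,0,0,0,94],
    [0,0,0.55,0,0,0,94],
    [0,0,0.55,0,0,0,94]
  ]
}}

```text
time: 11.2
tool_pos: [0.425, 0.3224, 0.0438]
ee_rot: [-3.141, -0.0, -0.0]
wrist_force: [0.7, 0.8, 1.0]
width: 0.0938
finger_force: 0.0
```

Call:
{"method": "servo_tool", "body": {
  "plan": [
    [0,0,0,0,0,0,80],
    [0,0,0,0,0,0,72],
    [0,0,0,0,0,0,66],
    [0,0,0,0,0,0,62],
    [0,0,0,0,0,0,58],
    [0,0,0,0,0,0,54],
    [0,0,0,0,0,0,50],
    [0,0,0,0,0,0,50],
    [0,0,0,0,0,0,50]
  ]
}}

```text
time: 11.95
tool_pos: [0.4248, 0.3228, 0.0438]
ee_rot: [-3.141, -0.001, 0.0]
wrist_force: [-0.2, 1.1, 3.3]
width: 0.0629
finger_force: 30.0
```

Call:
{"method": "servo_tool", "body": {
  "plan": [
    [0,0,-0.1,0,0,0,50],
    [0,0,-0.25,0,0,0,50],
    [0,0,-0.4,0,0,0,50],
    [0,0,-0.5,0,0,0,50],
    [0,0,-0.5,0,0,0,50],
    [0,0,-0.5,0,0,0,50]
  ]
}}

```text
time: 12.45
tool_pos: [0.4246, 0.3225, 0.0937]
ee_rot: [-3.141, -0.001, -0.0]
wrist_force: [0.2, -0.0, -2.4]
width: 0.0628
finger_force: 30.0
```

Call:
{"method": "servo_tool", "body": {
  "plan": [
    [0.05,0.2,0,0,0,0,50],
    [0.1,0.4,0,0,0,0,50],
    [0.15,0.6,0,0,0,0,50],
    [0.2,0.8,0,0,0,0,50],
    [0.2,1,0,0,0,0,50]
  ]
}}

```text
time: 12.87
tool_pos: [0.4442, 0.2211, 0.0918]
ee_rot: [3.14, 0.002, -0.0]
wrist_force: [0.3, -0.2, -2.1]
width: 0.063
finger_force: 30.0
```

Call:
{"method": "servo_tool", "body": {
  "plan": [
    [0.05,0.2,0,0,0,0,50],
    [0.1,0.4,0,0,0,0,50],
    [0.15,0.6,0,0,0,0,50],
    [0.2,0.8,0,0,0,0,50],
    [0.23,1,0,0,0,0,50]
  ]
}}

```text
time: 13.28
tool_pos: [0.4667, 0.1213, 0.0918]
ee_rot: [3.141, 0.003, -0.0]
wrist_force: [-0.2, 0.5, -1.8]
width: 0.0627
finger_force: 30.0
```

Call:
{"method": "servo_tool", "body": {
  "plan": [
    [0,0.12,0,0,0,0,50],
    [0,0.12,0,0,0,0,50],
    [0,0.12,0,0,0,0,50],
    [0,0.12,0.15,0,0,0,50],
    [0,0.12,0.27,0,0,0,50],
    [0,0.12,0.36,0,0,0,50],
    [0,0.12,0.42,0,0,0,50],
    [0,0.12,0.44,0,0,0,50],
    [0,0.12,0.45,0,0,0,50],
    [0,0.12,0.45,0,0,0,50],
    [0,0.12,0.45,0,0,0,50]
  ]
}}

```text
time: 14.2
tool_pos: [0.468, 0.1107, 0.049]
ee_rot: [-3.141, -0.001, 0.0]
wrist_force: [0.4, 0.5, -2.0]
width: 0.0627
finger_force: 30.0
```

Call:
{"method": "servo_tool", "body": {
  "plan": [
    [0,0,0.004,0,0,0,50],
    [0,0,0.007,0,0,0,50],
    [0,0,0.01,0,0,0,50],
    [0,0,0.01,0,0,0,50],
    [0,0,0.01,0,0,0,50]
  ]
}}

```text
time: 14.62
tool_pos: [0.4678, 0.1105, 0.0478]
ee_rot: [-3.142, -0.001, -0.0]
wrist_force: [-0.1, -0.1, 0.2]
width: 0.063
finger_force: 30.0
```

Call:
{"method": "servo_tool", "body": {
  "plan": [
    [0,0,0.003,0,0,0,50],
    [0,0,0.005,0,0,0,50],
    [0,0,0.005,0,0,0,50],
    [0,0,0.005,0,0,0,50]
  ]
}}

```text
time: 14.95
tool_pos: [0.4679, 0.1105, 0.0478]
ee_rot: [3.142, -0.001, -0.0]
wrist_force: [-1.7, -0.1, 5.7]
width: 0.0626
finger_force: 30.0
```

Call:
{"method": "servo_tool", "body": {
  "plan": [
    [0,0,0,0,0,0,66],
    [0,0,0,0,0,0,72],
    [0,0,0,0,0,0,80],
    [0,0,0,0,0,0,88],
    [0,0,0,0,0,0,94],
    [0,0,0,0,0,0,94],
    [0,0,0,0,0,0,94]
  ]
}}

```text
time: 15.53
tool_pos: [0.4674, 0.1105, 0.0467]
ee_rot: [3.141, 0.0, -0.0]
wrist_force: [-0.1, -0.2, 0.1]
width: 0.0941
finger_force: 0.0
```

Call:
{"method": "servo_tool", "body": {
  "plan": [
    [0,0,-0.15,0,0,0,94],
    [0,0,-0.35,0,0,0,94],
    [0,0,-0.6,0,0,0,94],
    [0,0,-0.85,0,0,0,94],
    [0,0,-1,0,0,0,94],
    [0,0,-1,0,0,0,94]
  ]
}}

```text
time: 16.03
tool_pos: [0.47, 0.1108, 0.1512]
ee_rot: [-3.141, -0.008, -0.0]
wrist_force: [-0.1, -1.4, 0.8]
width: 0.0938
finger_force: 0.0
```

Call:
{"method": "servo_tool", "body": {
  "plan": [
    [0,0.3,0,0,0,0,94],
    [0,0.6,0,0,0,0,94],
    [0,0.9,0,0,0,0,94],
    [0,0.9,0,0,0,0,94]
  ]
}}

```text
time: 16.37
tool_pos: [0.4668, 0.0165, 0.1453]
ee_rot: [3.139, 0.002, -0.005]
wrist_force: [1.0, 0.0, 0.0]
width: 0.0943
finger_force: 0.0
```

Call:
{"method": "servo_tool", "body": {
  "plan": [
    [0,0.3,0,0,0,0,94],
    [0,0.6,0,0,0,0,94],
    [0,0.9,0,0,0,0,94],
    [0,0.9,0,0,0,0,94]
  ]
}}

```text
time: 16.7
tool_pos: [0.4669, -0.0731, 0.1455]
ee_rot: [3.14, 0.002, -0.005]
wrist_force: [0.0, 0.1, 1.0]
width: 0.0938
finger_force: 0.0
```

Call:
{"method": "servo_tool", "body": {
  "plan": [
    [-0.09,0.3,0,0,0,-0.024,94],
    [-0.09,0.6,0,0,0,-0.024,94],
    [-0.09,0.765,0,0,0,-0.024,94],
    [-0.09,0.765,0,0,0,-0.024,94],
    [-0.09,0.765,0,0,0,-0.024,94],
    [-0.09,0.765,0,0,0,-0.024,94]
  ]
}}

```text
time: 17.2
tool_pos: [0.4583, -0.1446, 0.1461]
ee_rot: [-3.14, 0.001, 0.038]
wrist_force: [0.0, 0.2, 0.3]
width: 0.0942
finger_force: 0.0
```

```bash
python3 look.py c bowl blue_tray .004
```

```text
bowl [0.472  0.11   0.0784] tray [0.4676 0.1102 0.    ] -27.1
[-0.1 -0.5  0.3] [ 0.4585 -0.1446  0.1465]
```

View pics/z_c.png

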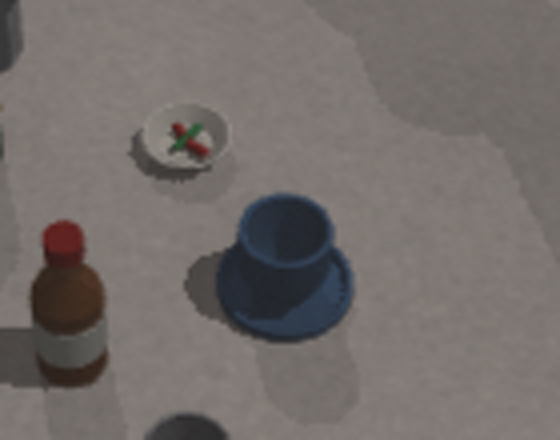

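Bowl stands upright in the blue tray (crop (285,280)). Now the tin.

Call:
{"method": "servo_tool", "body": {
  "plan": [
    [0,0.01,0.15,0,0,0,94],
    [0,0.01,0.3,0,0,0,94],
    [0,0.01,0.5,0,0,0,94],
    [0,0.01,0.65,0,0,0,94],
    [0,0.01,0.8,0,0,0,94],
    [0,0.01,0.95,0,0,0,94],
    [0,0.01,0.98,0,0,0,94],
    [0,0.01,0.98,0,0,0,94],
    [0,0.01,0.98,0,0,0,94]
  ]
}}

```text
time: 18.05
tool_pos: [0.4589, -0.1465, 0.0494]
ee_rot: [3.141, -0.001, 0.039]
wrist_force: [-0.4, -0.2, 0.2]
width: 0.0937
finger_force: 0.0
```

Call:
{"method": "servo_tool", "body": {
  "plan": [
    [0,0,0.04,0,0,0,80],
    [0,0,0.06,0,0,0,72],
    [0,0,0.06,0,0,0,66],
    [0,0,0.06,0,0,0,60],
    [0,0,0.06,0,0,0,56],
    [0,0,0.06,0,0,0,52],
    [0,0,0.06,0,0,0,46],
    [0,0,0.06,0,0,0,42],
    [0,0,0.06,0,0,0,42],
    [0,0,0.06,0,0,0,42]
  ]
}}

```text
time: 18.88
tool_pos: [0.4586, -0.1468, 0.0431]
ee_rot: [-3.141, -0.0, 0.038]
wrist_force: [-0.4, 2.6, 2.1]
width: 0.0558
finger_force: 30.0
```

Call:
{"method": "servo_tool", "body": {
  "plan": [
    [0,0,-0.1,0,0,0,42],
    [0,0,-0.25,0,0,0,42],
    [0,0,-0.4,0,0,0,42],
    [0,0,-0.55,0,0,0,42],
    [0,0,-0.7,0,0,0,42],
    [0,0,-0.7,0,0,0,42],
    [0,0,-0.7,0,0,0,42],
    [0,0,-0.7,0,0,0,42]
  ]
}}

```text
time: 19.55
tool_pos: [0.4579, -0.1469, 0.112]
ee_rot: [-3.141, 0.001, 0.038]
wrist_force: [0.5, -0.8, -2.3]
width: 0.0557
finger_force: 30.0
```

Call:
{"method": "servo_tool", "body": {
  "plan": [
    [0.11,0.19,0,0,0,0,42],
    [0.22,0.38,0,0,0,0,42],
    [0.33,0.57,0,0,0,0,42],
    [0.44,0.76,0,0,0,0,42],
    [0.552,0.949,0,0,0,0,42]
  ]
}}

```text
time: 19.97
tool_pos: [0.5168, -0.2402, 0.1109]
ee_rot: [-3.14, 0.003, 0.038]
wrist_force: [0.1, 0.2, -1.3]
width: 0.0558
finger_force: 30.0
```

Call:
{"method": "servo_tool", "body": {
  "plan": [
    [0.11,0.19,0,0,0,0.01,42],
    [0.22,0.38,0,0,0,0.02,42],
    [0.33,0.57,0,0,0,0.03,42],
    [0.44,0.76,0,0,0,0.035,42],
    [0.552,0.949,0,0,0,0.035,42],
    [0.552,0.949,0,0,0,0.035,42],
    [0.552,0.949,0,0,0,0.035,42],
    [0.552,0.949,0,0,0,0.035,42]
  ]
}}

```text
time: 20.63
tool_pos: [0.5751, -0.3317, 0.1111]
ee_rot: [-3.139, 0.003, -0.017]
wrist_force: [-0.2, 0.1, -1.6]
width: 0.056
finger_force: 30.0
```

```bash
python3 look.py d tin green_tray .073
```

```text
tin [ 0.5759 -0.3317  1.6158] tray [ 0.576  -0.3329  1.5331] -19.1
[ 0.4  0.5 -1.3] [ 0.5754 -0.3315  0.1122]
```

View pics/z_d.png

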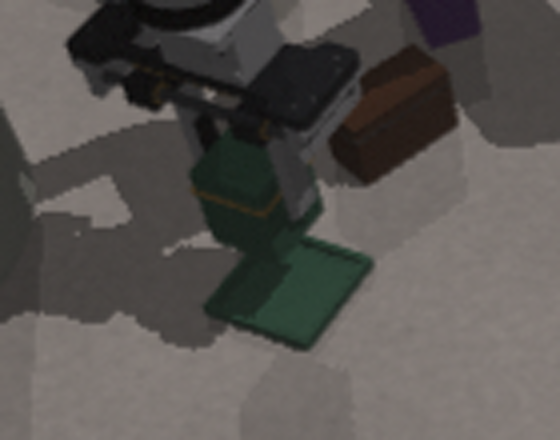

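The tin hangs over the green tray (crop (288,290)), sides roughly parallel. Lowering.

Call:
{"method": "servo_tool", "body": {
  "plan": [
    [0,0,0.1,0,0,0,42],
    [0,0,0.25,0,0,0,42],
    [0,0,0.4,0,0,0,42],
    [0,0,0.5,0,0,0,42],
    [0,0,0.57,0,0,0,42],
    [0,0,0.61,0,0,0,42],
    [0,0,0.63,0,0,0,42],
    [0,0,0.64,0,0,0,42],
    [0,0,0.64,0,0,0,42],
    [0,0,0.64,0,0,0,42],
    [0,0,0.64,0,0,0,42]
  ]
}}

```text
time: 21.65
tool_pos: [0.5764, -0.3329, 0.0498]
ee_rot: [3.141, -0.001, -0.017]
wrist_force: [-0.1, -0.5, -1.1]
width: 0.0561
finger_force: 30.0
```

Call:
{"method": "servo_tool", "body": {
  "plan": [
    [0,0,0.004,0,0,0,42],
    [0,0,0.008,0,0,0,42],
    [0,0,0.01,0,0,0,42],
    [0,0,0.01,0,0,0,42],
    [0,0,0.01,0,0,0,42]
  ]
}}

```text
time: 22.07
tool_pos: [0.5761, -0.3327, 0.0482]
ee_rot: [3.141, -0.0, -0.017]
wrist_force: [-0.3, -0.2, -0.3]
width: 0.056
finger_force: 30.0
```

Call:
{"method": "servo_tool", "body": {
  "plan": [
    [0,0,0.004,0,0,0,42],
    [0,0,0.008,0,0,0,42],
    [0,0,0.01,0,0,0,42],
    [0,0,0.01,0,0,0,42],
    [0,0,0.01,0,0,0,42]
  ]
}}

```text
time: 22.48
tool_pos: [0.5762, -0.3326, 0.0482]
ee_rot: [3.141, -0.001, -0.017]
wrist_force: [-1.7, 1.0, 4.9]
width: 0.0561
finger_force: 30.0
```

Call:
{"method": "servo_tool", "body": {
  "plan": [
    [0,0,0,0,0,0,59],
    [0,0,0,0,0,0,65],
    [0,0,0,0,0,0,74],
    [0,0,0,0,0,0,84],
    [0,0,0,0,0,0,94],
    [0,0,0,0,0,0,94],
    [0,0,0,0,0,0,94]
  ]
}}

```text
time: 23.07
tool_pos: [0.576, -0.3325, 0.0467]
ee_rot: [-3.142, 0.0, -0.017]
wrist_force: [0.3, -0.5, 0.5]
width: 0.0928
finger_force: 0.0
```

Call:
{"method": "servo_tool", "body": {
  "plan": [
    [0,0,-0.15,0,0,0,94],
    [0,0,-0.35,0,0,0,94],
    [0,0,-0.6,0,0,0,94],
    [0,0,-0.85,0,0,0,94],
    [0,0,-1,0,0,0,94],
    [0,0,-1,0,0,0,94]
  ]
}}

```text
time: 23.57
tool_pos: [0.578, -0.3339, 0.1524]
ee_rot: [3.136, -0.008, -0.017]
wrist_force: [0.0, -0.5, 0.4]
width: 0.0939
finger_force: 0.0
```

Call:
{"method": "servo_tool", "body": {
  "plan": [
    [-0.25,0,0,0,0,0,94],
    [-0.5,0.02,0,0,0,0,94],
    [-0.78,0.04,0,0,0,0,94],
    [-0.78,0.04,0,0,0,0,94]
  ]
}}

```text
time: 23.9
tool_pos: [0.4933, -0.3347, 0.1447]
ee_rot: [-3.14, 0.006, -0.02]
wrist_force: [-0.1, -0.4, 0.0]
width: 0.0942
finger_force: 0.0
```

Call:
{"method": "servo_tool", "body": {
  "plan": [
    [-0.25,0,0,0,0,0.06,94],
    [-0.5,0.02,0,0,0,0.12,94],
    [-0.78,0.047,0,0,0,0.18,94],
    [-0.78,0.047,0,0,0,0.2305,94],
    [-0.78,0.047,0,0,0,0.2305,94],
    [-0.78,0.047,0,0,0,0.2305,94],
    [-0.78,0.047,0,0,0,0.2305,94]
  ]
}}

```text
time: 24.48
tool_pos: [0.4204, -0.3384, 0.1464]
ee_rot: [-3.141, 0.0, -0.377]
wrist_force: [0.2, -0.2, 0.7]
width: 0.0939
finger_force: 0.0
```

```bash
python3 look.py e tin green_tray .004
```

```text
tin [ 0.5768 -0.3338  1.5652] tray [ 0.576  -0.3329  1.5331] -34.9
[-0.5 -0.   0.3] [ 0.4205 -0.3383  0.1465]
```

View pics/z_e.png

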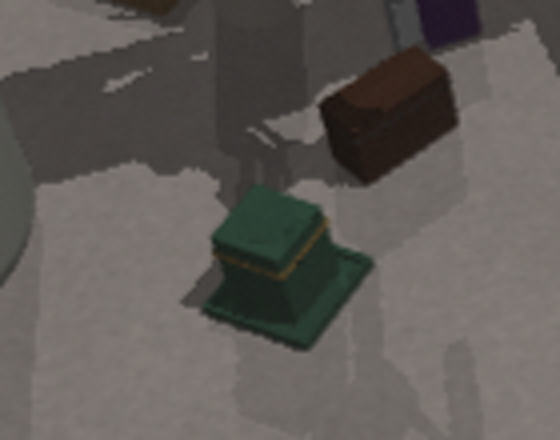

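Tin stands in the green tray (crop (270,265)), fitted within 1 mm of centre and parallel to the sides. Now the brown salt box (crop (390,115)). The purple one behind it is about 80 mm clear of the fingers.

Call:
{"method": "servo_tool", "body": {
  "plan": [
    [0,0,0.15,0,0,0,84],
    [0,0,0.3,0,0,0,84],
    [0,0,0.5,0,0,0,84],
    [0,0,0.65,0,0,0,84],
    [0,0,0.8,0,0,0,84],
    [0,0,0.95,0,0,0,84],
    [0,0,1,0,0,0,84],
    [0,0,1,0,0,0,84],
    [0,0,1,0,0,0,84]
  ]
}}

```text
time: 25.33
tool_pos: [0.4203, -0.3385, 0.047]
ee_rot: [3.142, -0.0, -0.379]
wrist_force: [0.5, 0.1, 0.4]
width: 0.0839
finger_force: 0.0
```

Call:
{"method": "servo_tool", "body": {
  "plan": [
    [0,0,0.05,0,0,0,75],
    [0,0,0.1,0,0,0,65],
    [0,0,0.1,0,0,0,58],
    [0,0,0.1,0,0,0,52],
    [0,0,0.1,0,0,0,48],
    [0,0,0.1,0,0,0,44],
    [0,0,0.1,0,0,0,40],
    [0,0,0.1,0,0,0,34],
    [0,0,0.1,0,0,0,30],
    [0,0,0.1,0,0,0,30],
    [0,0,0.1,0,0,0,30]
  ]
}}

```text
time: 26.25
tool_pos: [0.4202, -0.3384, 0.0372]
ee_rot: [-3.141, -0.001, -0.379]
wrist_force: [1.5, 2.4, 2.7]
width: 0.0437
finger_force: 30.0
```

Call:
{"method": "servo_tool", "body": {
  "plan": [
    [0,0,-0.1,0,0,0,30],
    [0,0,-0.25,0,0,0,30],
    [0,0,-0.4,0,0,0,30],
    [0,0,-0.55,0,0,0,30],
    [0,0,-0.7,0,0,0,30],
    [0,0,-0.85,0,0,0,30],
    [0,0,-1,0,0,0,30],
    [0,0,-1,0,0,0,30],
    [0,0,-1,0,0,0,30],
    [0,0,-1,0,0,0,30]
  ]
}}

```text
time: 27.08
tool_pos: [0.4192, -0.3382, 0.1357]
ee_rot: [-3.141, 0.002, -0.379]
wrist_force: [-1.2, -0.7, -1.9]
width: 0.0445
finger_force: 30.0
```

Call:
{"method": "servo_tool", "body": {
  "plan": [
    [0,0,-0.12,0,0,-0.05,30],
    [0,0,-0.25,0,0,-0.1,30],
    [0,0,-0.38,0,0,-0.15,30],
    [0,0,-0.5,0,0,-0.2,30],
    [0,0,-0.5,0,0,-0.2413,30],
    [0,0,-0.5,0,0,-0.2413,30],
    [0,0,-0.5,0,0,-0.2413,30]
  ]
}}

```text
time: 27.67
tool_pos: [0.4192, -0.3381, 0.1852]
ee_rot: [-3.14, 0.002, -0.002]
wrist_force: [-0.2, 0.5, -2.6]
width: 0.0432
finger_force: 30.0
```

Call:
{"method": "servo_tool", "body": {
  "plan": [
    [0.03,-0.2,0,0,0,0,30],
    [0.06,-0.4,0,0,0,0,30],
    [0.08,-0.6,0,0,0,0,30],
    [0.1,-0.845,0,0,0,0,30]
  ]
}}

```text
time: 28.0
tool_pos: [0.4292, -0.2533, 0.1851]
ee_rot: [-3.14, 0.003, -0.003]
wrist_force: [-0.8, -0.0, -3.0]
width: 0.0439
finger_force: 30.0
```

Call:
{"method": "servo_tool", "body": {
  "plan": [
    [0.03,-0.2,0,0,0,0,30],
    [0.06,-0.4,0,0,0,0,30],
    [0.08,-0.6,0,0,0,0,30],
    [0.1,-0.845,0,0,0,0,30]
  ]
}}

```text
time: 28.33
tool_pos: [0.4392, -0.1687, 0.1852]
ee_rot: [-3.141, 0.003, -0.003]
wrist_force: [1.6, 0.2, -2.8]
width: 0.044
finger_force: 30.0
```

Call:
{"method": "servo_tool", "body": {
  "plan": [
    [0.03,-0.2,0,0,0,0,30],
    [0.06,-0.4,0,0,0,0,30],
    [0.08,-0.6,0,0,0,0,30],
    [0.1,-0.845,0,0,0,0,30]
  ]
}}

```text
time: 28.67
tool_pos: [0.4492, -0.0843, 0.1853]
ee_rot: [-3.141, 0.003, -0.003]
wrist_force: [0.5, -0.1, -1.6]
width: 0.0438
finger_force: 30.0
```

Call:
{"method": "servo_tool", "body": {
  "plan": [
    [0.03,-0.2,0,0,0,0,30],
    [0.06,-0.4,0,0,0,0,30],
    [0.08,-0.6,0,0,0,0,30],
    [0.1,-0.845,0,0,0,0,30],
    [0.1,-0.845,0,0,0,0,30],
    [0.1,-0.845,0,0,0,0,30]
  ]
}}

```text
time: 29.17
tool_pos: [0.4592, 0.0003, 0.1855]
ee_rot: [3.141, 0.003, 0.001]
wrist_force: [-0.1, 0.2, -2.5]
width: 0.0435
finger_force: 30.0
```

Call:
{"method": "servo_tool", "body": {
  "plan": [
    [0.09,-0.2,0,0,0,0,30],
    [0.18,-0.4,0,0,0,0,30],
    [0.27,-0.6,0,0,0,0,30],
    [0.35,-0.8,0,0,0,0,30]
  ]
}}

```text
time: 29.5
tool_pos: [0.4951, 0.079, 0.186]
ee_rot: [3.141, 0.001, -0.003]
wrist_force: [0.1, 0.6, -2.1]
width: 0.0434
finger_force: 30.0
```

Call:
{"method": "servo_tool", "body": {
  "plan": [
    [0.09,-0.2,0,0,0,0,30],
    [0.18,-0.4,0,0,0,0,30],
    [0.27,-0.6,0,0,0,0,30],
    [0.35,-0.8,0,0,0,0,30]
  ]
}}

```text
time: 29.83
tool_pos: [0.5304, 0.159, 0.1858]
ee_rot: [3.14, 0.002, -0.003]
wrist_force: [0.0, 0.2, -2.9]
width: 0.0436
finger_force: 30.0
```

Call:
{"method": "servo_tool", "body": {
  "plan": [
    [0.09,-0.2,0,0,0,0,30],
    [0.18,-0.4,0,0,0,0,30],
    [0.27,-0.6,0,0,0,0,30],
    [0.35,-0.8,0,0,0,0,30]
  ]
}}

```text
time: 30.17
tool_pos: [0.5657, 0.2389, 0.1855]
ee_rot: [3.14, 0.002, -0.003]
wrist_force: [0.4, -0.1, -1.6]
width: 0.0437
finger_force: 30.0
```

Call:
{"method": "servo_tool", "body": {
  "plan": [
    [0.09,-0.2,0,0,0,-0.05,30],
    [0.18,-0.4,0,0,0,-0.1,30],
    [0.27,-0.6,0,0,0,-0.15,30],
    [0.35,-0.8,0,0,0,-0.2,30],
    [0.35,-0.8,0,0,0,-0.2235,30],
    [0.35,-0.8,0,0,0,-0.2235,30],
    [0.35,-0.8,0,0,0,-0.2235,30],
    [0.35,-0.8,0,0,0,-0.2235,30]
  ]
}}

```text
time: 30.83
tool_pos: [0.6003, 0.3181, 0.1862]
ee_rot: [3.141, 0.001, 0.348]
wrist_force: [-0.1, -0.3, -2.1]
width: 0.0437
finger_force: 30.0
```

Call:
{"method": "servo_tool", "body": {
  "plan": [
    [0,0,0.15,0,0,0,30],
    [0,0,0.3,0,0,0,30],
    [0,0,0.45,0,0,0,30],
    [0,0,0.6,0,0,0,30],
    [0,0,0.75,0,0,0,30],
    [0,0,0.9,0,0,0,30],
    [0,0,1,0,0,0,30],
    [0,0,1,0,0,0,30],
    [0,0,1,0,0,0,30],
    [0,0,1,0,0,0,30]
  ]
}}

```text
time: 31.67
tool_pos: [0.6008, 0.3193, 0.0882]
ee_rot: [3.142, -0.002, 0.35]
wrist_force: [-0.3, -0.1, -2.4]
width: 0.0436
finger_force: 30.0
```

```bash
python3 look.py f salt wood_tray .05
```

```text
salt [0.6    0.3173 0.3829] tray [0.5999 0.3196 0.3505] -22.4
[-0.4 -0.4 -1.7] [0.601  0.3197 0.0887]
```

View pics/z_f.png

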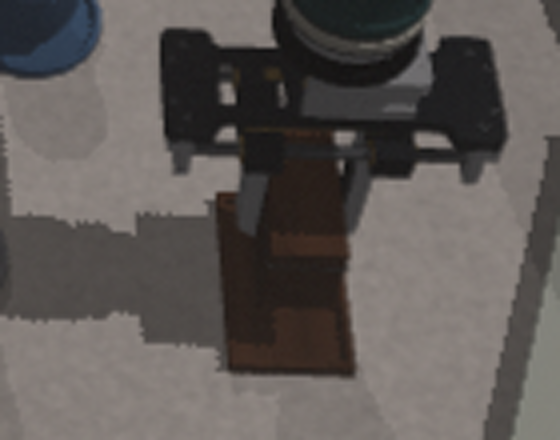

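The box hangs over the wood tray (crop (285,285)) parallel to its sides. Lowering.

Call:
{"method": "servo_tool", "body": {
  "plan": [
    [-0.01,0,0.1,0,0,0,30],
    [-0.01,0,0.2,0,0,0,30],
    [-0.01,0,0.3,0,0,0,30],
    [-0.01,0,0.37,0,0,0,30],
    [-0.01,0,0.41,0,0,0,30],
    [-0.01,0,0.44,0,0,0,30],
    [-0.01,0,0.45,0,0,0,30],
    [-0.01,0,0.45,0,0,0,30],
    [-0.01,0,0.45,0,0,0,30]
  ]
}}

```text
time: 32.52
tool_pos: [0.5993, 0.3192, 0.0423]
ee_rot: [-3.142, -0.001, 0.351]
wrist_force: [-1.5, -0.1, -0.5]
width: 0.0434
finger_force: 30.0
```

Call:
{"method": "servo_tool", "body": {
  "plan": [
    [0,0,0.004,0,0,0,30],
    [0,0,0.008,0,0,0,30],
    [0,0,0.01,0,0,0,30],
    [0,0,0.01,0,0,0,30],
    [0,0,0.01,0,0,0,30]
  ]
}}

```text
time: 32.93
tool_pos: [0.5993, 0.3192, 0.0423]
ee_rot: [-3.142, -0.001, 0.351]
wrist_force: [-3.7, -1.4, 5.5]
width: 0.0438
finger_force: 30.0
```

Call:
{"method": "servo_tool", "body": {
  "plan": [
    [0,0,0,0,0,0,46],
    [0,0,0,0,0,0,50],
    [0,0,0,0,0,0,60],
    [0,0,0,0,0,0,75],
    [0,0,0,0,0,0,85],
    [0,0,0,0,0,0,85],
    [0,0,0,0,0,0,85]
  ]
}}

```text
time: 33.52
tool_pos: [0.5992, 0.3191, 0.0407]
ee_rot: [3.141, 0.0, 0.351]
wrist_force: [-0.1, -0.3, -0.2]
width: 0.0799
finger_force: 0.0
```

Call:
{"method": "servo_tool", "body": {
  "plan": [
    [0,0,-0.15,0,0,0,85],
    [0,0,-0.35,0,0,0,85],
    [0,0,-0.6,0,0,0,85],
    [0,0,-0.85,0,0,0,85],
    [0,0,-1,0,0,0,85],
    [0,0,-1,0,0,0,85]
  ]
}}

```text
time: 34.02
tool_pos: [0.6015, 0.3201, 0.1465]
ee_rot: [-3.141, -0.01, 0.351]
wrist_force: [0.8, 0.1, 0.2]
width: 0.085
finger_force: 0.0
```

Call:
{"method": "servo_tool", "body": {
  "plan": [
    [-0.3,0,-0.15,0,0,0,85],
    [-0.6,0,-0.3,0,0,0,85],
    [-0.9,0,-0.5,0,0,0,85],
    [-1,0,-0.6,0,0,0,85]
  ]
}}

```text
time: 34.35
tool_pos: [0.5027, 0.2841, 0.2018]
ee_rot: [-3.142, 0.001, 0.351]
wrist_force: [0.0, 0.1, 1.0]
width: 0.0849
finger_force: 0.0
```

Call:
{"method": "servo_tool", "body": {
  "plan": [
    [-0.3,0,0,0,0,0,85],
    [-0.6,0,0,0,0,0,85],
    [-0.9,0,0,0,0,0,85],
    [-1,0,0,0,0,0,85],
    [-1,0,0,0,0,0,85],
    [-1,0,0,0,0,0,85],
    [-1,0,0,0,0,0,85],
    [-1,0,0,0,0,0,85]
  ]
}}

```text
time: 35.02
tool_pos: [0.4125, 0.2507, 0.2004]
ee_rot: [3.141, 0.0, 0.35]
wrist_force: [-0.2, 0.2, 0.0]
width: 0.0847
finger_force: 0.0
```

```bash
python3 look.py g salt wood_tray .004; python3 - <<'E'
import cv2
a=cv2.imread("pics/scene_g.png")[100:350,120:440]; cv2.imwrite("pics/gz.png",cv2.resize(a,None,fx=2.4,fy=2.4,interpolation=cv2.INTER_CUBIC))
E
```

```text
salt [0.5964 0.3205 0.3985] tray [0.5999 0.3196 0.3505] -30.8
[-0.6  0.1 -0.3] [0.4122 0.2506 0.2004]
```

View pics/gz.png

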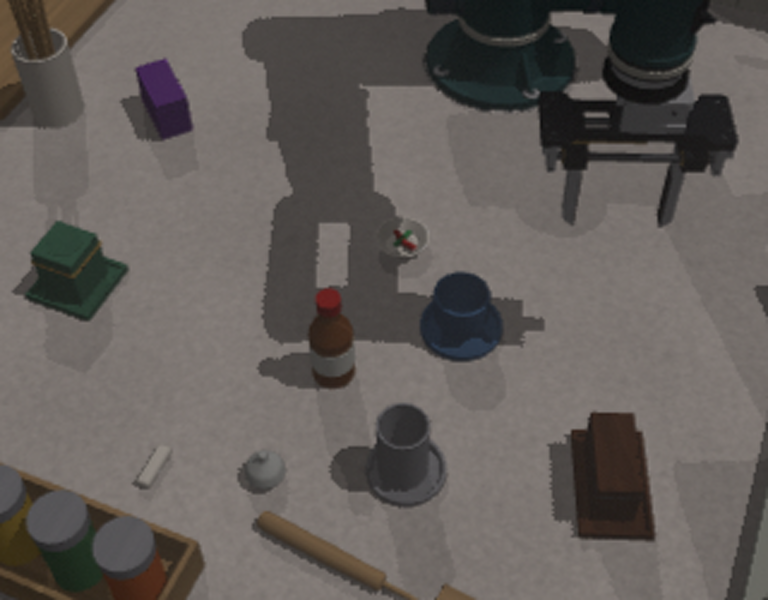

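All four stand in their trays; bottle and purple box are where they were. I'll check the salt box's parallelism in the top view.

```bash
python3 - <<'E'
from vis import *
T=robot.camera_params("top"); im=cv2.imread("pics/top_g.png"); x,y=95,115
k=7; o=cv2.resize(im[y:y+80,x:x+80],None,fx=k,fy=k,interpolation=cv2.INTER_CUBIC); o=cv2.convertScaleAbs(o,alpha=1.8)
def dr(n,p,z0,c):
    P=place(n,p,z0); q=P[P[:,2]>P[:,2].max()-1e-6][[0,1,3,2]]; cv2.polylines(o,[np.round((proj(q,T)-[x,y]+.5)*k).astype(int)],True,c,1)
dr("wood_tray",(.599,.32,.352),0,(0,255,255)); dr("salt",(.598,.32,.352),.004,(0,255,0))
cv2.imwrite("pics/par.png",o)
E
```

```text
(no output)
```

View pics/par.png

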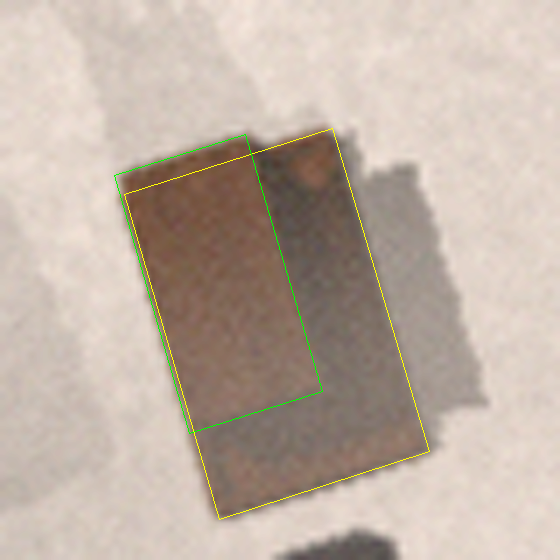

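The top view confirms it: with the box drawn parallel to the tray (green), its top edges match the picture (right edge (250,150) to (320,390)). Handing in.

```bash
python3 -c "
from bench import robot
print(robot.close_job())"
```

```text
the job is handed in; nothing more can be done
None
```

All four things stand upright and released in their matching trays, the sauce bottle and the purple box were left where they were, and the job was handed in at about 35 s of the 102 s allowed; the hand-in returned no verdict.

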